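Fetch an order basket from under the pipe rack with the tote hook

TASK

The order is in the white basket with the carton in it, out of reach under the pipe rack: draw the tote hook out from under the riser, lay it down on the bench and take it again by its wooden handle. Put its claw over the basket's rim into the basket, drag the basket out with it, carton and all, until the whole basket stands squarely inside the taped zone, and do not put the fingers on the basket while any of it is still under the rack. Then lay the hook on the bench clear of the basket, and leave the other basket and everything else where it is.

Things in the scene. Friction and masses are not known exactly. Their poses are not given: they have to be found in the camera images.
- hook_handle (a point): Centre of the tote hook's wooden handle (90 long, 34 wide, 30 high mm). The tool is 220 mm long, 140 to 260 g; x points from handle to claw, z up (claw down), y across. It lies steady on handle and claw tip, this point 15 mm up. From the handle a steel bar cranks up and runs level to the claw. At the start the whole handle is under the riser and only 110 to 130 mm of bar and claw stick out.
- hook_shank (a point): Point on the tote hook's level steel bar, 135 mm from the handle's centre along x and 35 mm short of the claw, 42 mm above the bench as it lies (27 mm above the handle's centre). The bar is 10 mm wide, 12 mm high. Same axes as the handle. It sticks out in front of the riser at the start.
- hook_claw (a point): Middle of the claw's lower tip, 170 mm from the handle's centre along x and 15 mm lower than that centre. The claw is a steel bar 12 mm wide across the tool, 10 mm thick along it, turned straight down; it reaches 36 mm below the underside of the level bar, so much can hang over a rim. Same axes as the handle.
- basket_rim (a point): Mid of the top edge of the end wall that faces the rack's opening, on the order's basket (the one with the carton): white slotted plastic, 130 wide, 170 long, 70 high mm, walls 4 mm, lip standing out 6 mm round the top. x across its width, y along it towards the opening, z up. With carton 0.25 to 0.5 kg; slides on the bench. The two baskets stand side by side under the rack, in either order.
- basket: The same basket; origin at the centre of its underside, y along its length (its end wall at +85 mm is the one at the rack's opening), x across its width, z up. Inside floor 4 mm up.
- carton: Brown carton 75 x 75 x 55 mm that lies loose in the order's basket, in the half away from the rack's opening; origin at its centre.
- other_basket: A second basket of the same make and size, empty, to be left alone; origin at the centre of its underside, axes as for the order's basket.
- rack: Fixed rack of ivory 28 mm pipe at the right. Origin on the bench under its front pipe, middle of its open side; x along the opening, y out of it to the free bench (world +y when square). Front posts at x -235 and +235 mm, 220 mm high. The front pipe and the level behind it, 420 mm deep, begin 176 mm above the bench; no hand fits under. The baskets' rims are about 70 mm behind the front pipe.
- riser: Fixed low shelf at the left of the bench, white top 460 x 260 mm, underside 100 mm, top 118 mm above the bench, with a keyboard, a label roll and a label printer on it (up to 245 mm). Origin on the bench under the middle of its front edge, which faces the free bench; x along that edge, y inwards under the shelf (world +y when square).
- zone: Rectangle of dull yellow tape stuck flat on the bench in front of the rack, under the station's camera: 420 mm along x and 250 mm along y over the outer edges, tape 20 mm wide. Origin at its centre on the bench; x and y as the world's.
- scanner: Hand-held barcode scanner lying on the bench, about 170 x 60 x 50 mm, grey and black; bystander. Origin under its middle.
- tape_roll: Roll of brown parcel tape lying flat, 90 mm across, 48 mm high; bystander. Origin at the centre of its underside.
- knife: Grey box knife lying flat, 180 x 26 x 18 mm; bystander. Origin under its middle.
Not all that is in view belongs to the job. What is shaped like the carton but orange is not meant.

How it is judged:
By the outcome, as a careful person would: the job done as asked, in the order asked, and still so for the second after the job is handed in, with the robot touching nothing.
It also fails if it takes over 72 s, if anything falls off the work surface, if the arm or the gripper's body presses on something with over 40 N, if the wrist force passes 120 N, or if a joint passes its speed limit or range.

ROBOT

A 6-joint arm with a two-finger parallel gripper is mounted at the origin on the work surface. World frame = base frame: x ahead of the robot, y to its left, z up, the work surface at z = 0. Lengths are in mm, angles in degrees, forces in N, time in s.
With the tool pointing down it reaches from about 350 to 850 mm from the base axis. Payload 8.1 kg.
Tool frame: the origin (TCP) lies at the very end of the fingers, on their centre line; the grasp point (between the pads) lies grip_depth behind it (grip_depth is the distance from the TCP to the grasp point, in mm); z points along the fingers, y is the direction in which the jaws open and shut (so a half turn about z gives the same grasp; the last joint's range is limited). The gripper opens to 85 mm and grips with 20 to 120 N. Pads are 22 mm wide; open, the fingers measure 114 mm over their backs; the gripper's body (76 mm by 85 mm) begins 54 mm behind the grasp point. The pads swing forward as they close: fully open they stand 13 mm farther back than shut.
Start: joints at [66.326, 7.471, 85.268, -0, 87.261, -4.893], TCP at [193.155, 568.064, 231.292] pointing down, gripper open.
Joint ranges: [-169.43, 169.43], [-51.17, 129.36], [1.28, 143.12], [-76.62, 256.62], [0, 156.53], [-152.29, 152.29]. Speed limits (degrees/s): [136.94, 136.94, 159.86, 180, 180, 180].

INTERFACE

Orientations are given as [roll, pitch, yaw] about the fixed x, y, z axes, in that order (R = Rz(yaw) Ry(pitch) Rx(roll)).
In Python, from bench import * gives the robot as it stands.
- The arm moves only by the tool step_arm, never from a script. Its argument "plan" is a list of rows, each an object of numbers: "grip": the finger opening in cm, from 0 to 8.54; "tx", "ty", "tz": the shift along the tool's x, y, z in cm; "ax", "ay", "az": the turn, a rotation vector about the tool's x, y, z in degrees. In form: [{"grip": .., "tx": .., "ty": .., "tz": .., "ax": .., "ay": .., "az": ..}, ...]. A call has 1 to 8 rows; each row shifts and turns the commanded pose from where the row before left it, along the tool's axes as they then stand; what a row does not reach is not made up. A row lasts 1/12 s, in which the tool goes at most 41.7 mm and 7.16 degrees, less where a joint would pass 70% of its speed; a pose out of reach is approached as far as the arm can. A call with a gripper value outside its range is refused whole. The fingers move at their own pace and stop on an object; "newtons" is the grip in N (left out, the last holds). Time passes only in rows, so rows that do not move let the fingers close. It gives the time, the measured TCP pose, the force and the opening at its end, in the units of the state.
- sense(): the state, without advancing time (a new reading comes with each control period).
- snapshot(name): name is "scene" or "top" or "wrist"; returns the picture (420x560x3 uint8, red, green, blue); there is no depth.
- camera_model(name): a dict with "intrinsics" (3x3 intrinsics, pixels), "pose" (4x4, takes a point from camera to world coordinates); the wrist camera has in their place "T_tool_cam" (4x4, takes a point from camera to tool coordinates, whose origin is the TCP and whose axes are the flange's). Camera axes: x right, y down, z forward; pixel columns grow to the right and rows downward; lengths in mm; the calibration is good to about 2 mm. A picture is of the moment at which its call begins: read the wrist's pose just before it. camera_model takes no time and is no camera call.
- hand_in(): hands the job in, once; it reports no verdict.
The state is a dict: "time": time; "joint_pos": joint angles; "qd": joint speeds; "joint_efforts": joint torques, N m; "tool_pos": TCP position; "tcp_rot": TCP orientation; "ft_force": force on the tool from outside, world axes, zero at the start; "wrist_torque": the same for the moment, N m; "finger_gap": finger opening in mm.
Only numpy, scipy, OpenCV 4.12 (cv2) and the standard library are available. Lean on these libraries where they do the work, as an engineer would, in place of code of your own. Each camera call takes 0.05 s, during which the arm holds its last target.

## Working session

There is one attempt and no reset: what is moved stays moved. The work goes in short steps, Python scripts to look and compute and a tool call to move; the robot and the scene stay as the last step left them, time stands still between calls to the robot, and variables do not carry over. Pictures are saved under pics/ and viewed, and the job is handed in when it is done.

Besides the shell and the picture viewer there is one more tool, called after ">>>" as name([rows], argument=value, ...), one row to a line, values as JSON. step_arm: Moves the arm, as the interface text tells. Its arguments: {"type":"object","properties":{"plan":{"type":"array","items":{"type":"object","properties":{"grip":{"type":"number"},"tx":{"type":"number"},"ty":{"type":"number"},"tz":{"type":"number"},"ax":{"type":"number"},"ay":{"type":"number"},"az":{"type":"number"}}}},"newtons":{"type":"number"}},"required":["plan"]}

```bash
mkdir -p pics; ls; python3 - <<'E'
from bench import *
import cv2,json
s=sense();print(s)
for n in ["scene","top","wrist"]:
    im=snapshot(n);cv2.imwrite(f"pics/a_{n}.png",im[:,:,::-1])
    m=camera_model(n);print(n,{k:__import__('numpy').round(v,3).tolist() for k,v in m.items() if not isinstance(v,str)})
E
```

```text
pics
{'time': 0.0, 'joint_pos': array([ 6.63250671e+01,  7.51636804e+00,  8.53311557e+01,  8.13266180e-04,
        8.72635309e+01, -4.89432635e+00]), 'qd': array([ 0.01507879, -0.02847279, -0.00117182,  0.11556938,  0.10019181,
        0.02088757]), 'joint_efforts': array([-6.21899358e-05, -5.69386768e+01, -5.00556850e+01, -2.18929513e-04,
        1.46943773e-02,  8.39424001e-05]), 'tool_pos': array([192.92081633, 567.52853402, 230.21334383]), 'tcp_rot': array([-1.79889420e+02, -1.02842862e-02,  1.61219344e+02]), 'ft_force': array([ 0.02999596, -1.11852949, -0.11813062]), 'wrist_torque': array([-0.00855124,  0.01265622, -0.02309262]), 'finger_gap': 84.99387659862444}
scene {'intrinsics': [[458.96, 0.0, 275.596], [0.0, 458.96, 214.764], [0.0, 0.0, 1.0]], 'pose': [[-0.965, 0.214, -0.151, 653.98], [0.262, 0.776, -0.574, 737.522], [-0.005, -0.593, -0.805, 1101.155], [0.0, 0.0, 0.0, 1.0]]}
top {'intrinsics': [[525.907, 0.0, 282.322], [0.0, 525.907, 208.329], [0.0, 0.0, 1.0]], 'pose': [[0.019, -0.981, 0.194, 211.269], [-1.0, -0.014, 0.026, 0.827], [-0.023, -0.195, -0.981, 1384.338], [0.0, 0.0, 0.0, 1.0]]}
wrist {'intrinsics': [[297.232, 0.0, 284.522], [0.0, 297.232, 202.541], [0.0, 0.0, 1.0]], 'T_tool_cam': [[0.001, -0.954, -0.301, 76.851], [1.0, 0.001, 0.0, -0.502], [-0.0, -0.301, 0.954, -141.956], [0.0, 0.0, 0.0, 1.0]]}
```

View pics/a_scene.png

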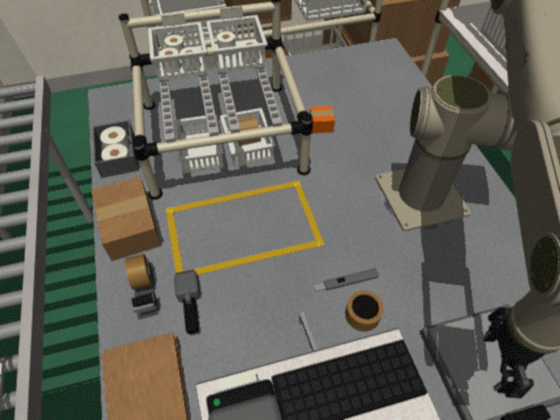

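View pics/a_top.png

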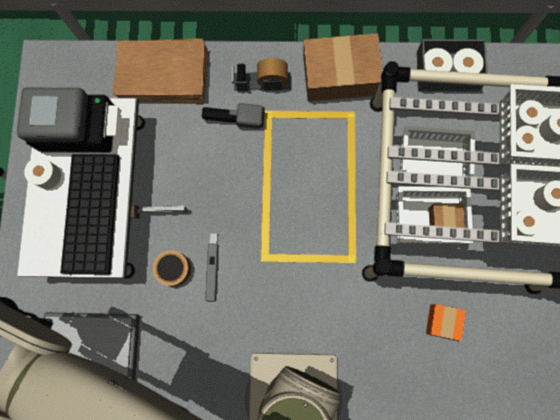

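View pics/a_wrist.png

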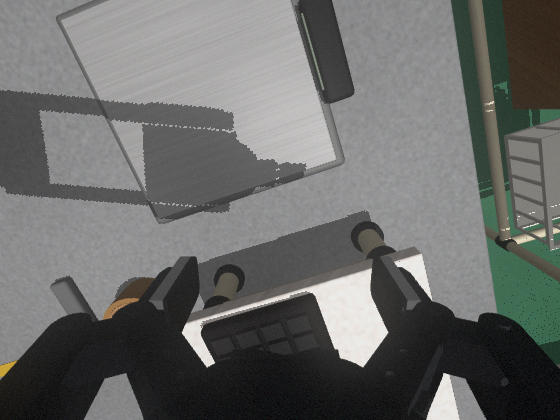

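The scene view shows the white basket with the brown carton at (248,137), the empty basket at (200,140), the hook bar at (308,330), and the zone at (245,228). In the top view, the order's basket is near (435,215), the hook bar runs from (135,211) to (187,209), the knife is at (211,267) and the cup at (171,268).

```bash
cat > h.py <<'E'
import numpy as np,cv2
from bench import *
def ray(n,u,v,s=None):
    m=camera_model(n);K=m["intrinsics"]
    if n=="wrist":
        from scipy.spatial.transform import Rotation as R
        T=np.eye(4);T[:3,:3]=R.from_euler('xyz',s["tcp_rot"],degrees=True).as_matrix();T[:3,3]=s["tool_pos"];P=T@m["T_tool_cam"]
    else:P=m["pose"]
    d=P[:3,:3]@np.linalg.solve(K,[u,v,1.]);return P[:3,3],d
def pt(n,u,v,z,s=None):
    o,d=ray(n,u,v,s);return np.round(o+d*(z-o[2])/d[2],1)
def proj(n,p,s=None):
    m=camera_model(n);K=m["intrinsics"]
    if n=="wrist":
        from scipy.spatial.transform import Rotation as R
        T=np.eye(4);T[:3,:3]=R.from_euler('xyz',s["tcp_rot"],degrees=True).as_matrix();T[:3,3]=s["tool_pos"];P=T@m["T_tool_cam"]
    else:P=m["pose"]
    q=np.linalg.inv(P)@np.append(p,1);q=K@q[:3];return np.round(q[:2]/q[2],1)
def crop(f,x0,y0,x1,y1,k,out):
    im=cv2.imread(f)[y0:y1,x0:x1];cv2.imwrite(out,cv2.resize(im,None,fx=k,fy=k,interpolation=cv2.INTER_CUBIC))
E
python3 - <<'E'
from h import *
crop('pics/a_top.png',370,60,570,285,4*.65,'pics/b1.png') if 0 else crop('pics/a_top.png',375,90,525,285,3,'pics/b1.png')
crop('pics/a_top.png',120,180,230,310,4,'pics/b2.png')
crop('pics/a_scene.png',130,90,330,190,4,'pics/b3.png')
E
```

```text
(no output)
```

View pics/b1.png

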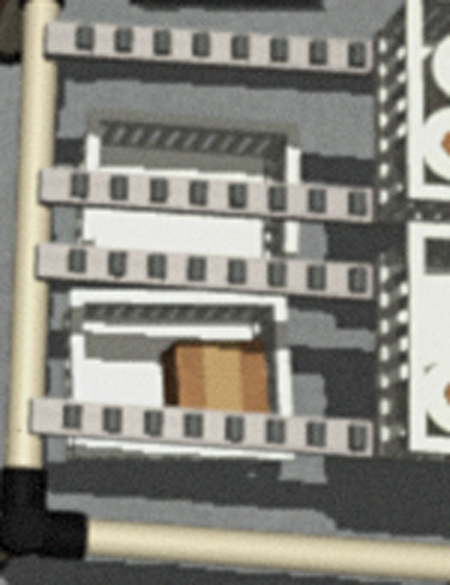

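View pics/b2.png

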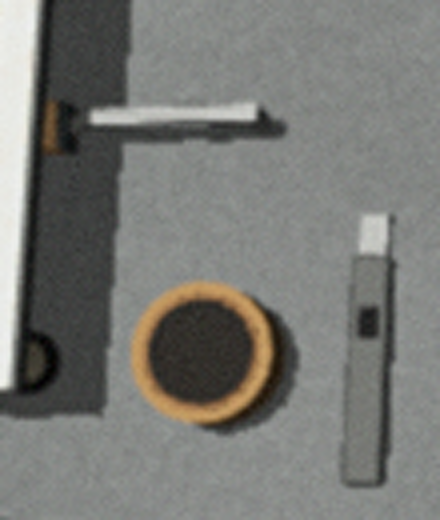

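View pics/b3.png

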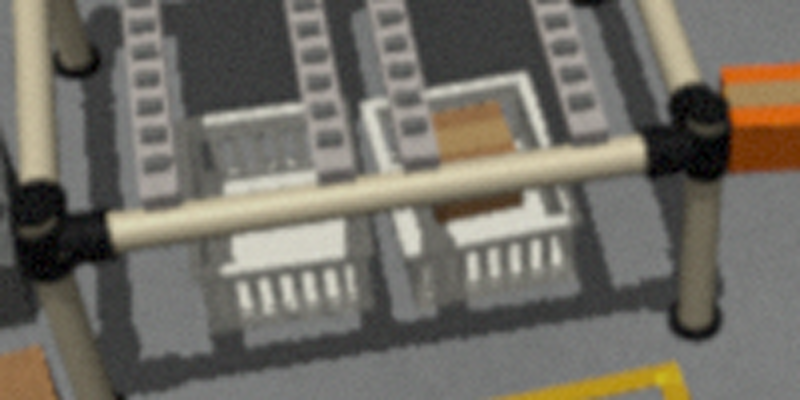

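Crops: the bar runs from (142.5,209) to (185,207.5) in the top view, with the front of the wooden handle just visible at (134,211). The order's basket front rim is at about column 399, rows 188–240.

```bash
python3 - <<'E'
from h import *
crop('pics/a_top.png',390,175,480,250,8,'pics/c1.png')
crop('pics/a_scene.png',215,105,285,175,8,'pics/c2.png')
for n,u,v,z in [("top",142.5,209.3,48),("top",185,207.5,48),("top",135,211.5,30),("scene",304,313,48)]: print(n,u,v,pt(n,u,v,z))
print("zone", [pt("top",u,v,0) for u,v in [(267,112),(355,112),(262,261),(355,262)]])
print("knife",[pt("top",u,v,18) for u,v in [(213.5,234),(211,300)]],"cup",pt("top",171,268,80))
print("riser edge",[pt("top",u,v,118) for u,v in [(137,98),(125.5,276)]])
print("pipe",[pt("top",u,v,204) for u,v in [(388,90),(381,240)]],"post foot",pt("top",371,272,0),pt("scene",304,168,0),"scanner",pt("top",265,115,30),pt("top",204,113,30))
E
```

```text
top 142.5 209.3 [468.4 401.   48. ]
top 185 207.5 [474.8 289.9  48. ]
top 135 211.5 [465.6 425.9  30. ]
scene 304 313 [467.1 295.3  48. ]
zone [array([758.9,  85.8,   0. ]), array([ 761.4, -158.8,    0. ]), array([343.6,  88.6,   0. ]), array([ 345.1, -155.6,    0. ])]
knife [array([410.7, 217.1,  18. ]), array([239.5, 215.9,  18. ])] cup [314.7 309.5  80. ]
riser edge [array([747. , 415.2, 118. ]), array([290.5, 409.5, 118. ])]
pipe [array([ 736.7, -214.1,  204. ]), array([ 375.9, -191.3,  204. ])] post foot [ 319.7 -197.1    0. ] [ 309.5 -203.7    0. ] scanner [738.4  89.2  30. ] [742.4 256.3  30. ]
```

View pics/c1.png

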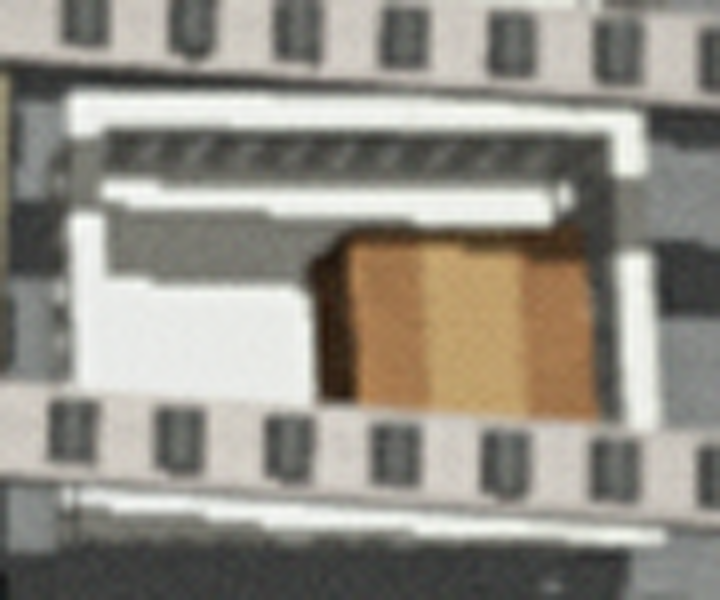

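View pics/c2.png

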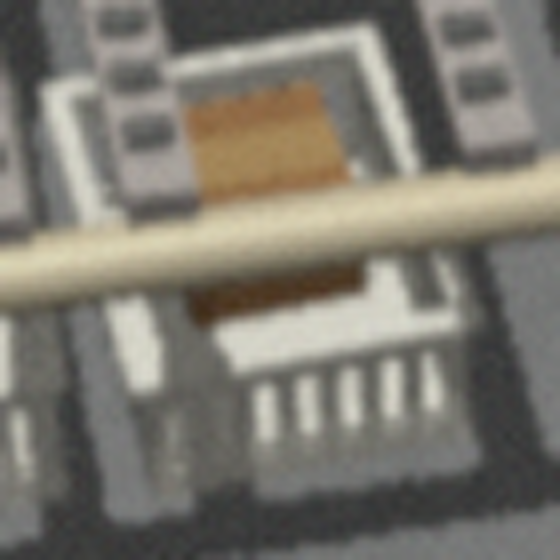

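```bash
python3 - <<'E'
from h import *
import bench
print([n for n in dir(bench) if not n.startswith('__')]); print(getattr(bench,'grip_depth',None))
print("lip top", [pt("top",390+a/8,175+b/8,70) for a,b in [(66,95),(645,112),(62,490),(665,545)]])
print("lip scene",[pt("scene",215+a/8,105+b/8,70) for a,b in [(465,325),(375,22),(42,85),(130,392)]])
# hook bar line in top: bright mask
im=cv2.imread('pics/a_top.png');g=im.min(2)
m=np.zeros_like(g);m[195:225,138:200]=(g[195:225,138:200]>170)
ys,xs=np.nonzero(m);r=cv2.minAreaRect(np.c_[xs,ys].astype(np.float32));print(r,xs.min(),xs.max(),np.polyfit(xs,ys,1))
p=np.polyfit(xs,ys,1)
for u in (xs.min(),xs.max()+.5): print(pt("top",u,np.polyval(p,u),48))
crop('pics/a_scene.png',285,300,335,360,9,'pics/c3.png')
E
```

```text
['PlanningError', 'camera_model', 'grip_depth', 'hand_in', 'sense', 'snapshot']
18.700000000000003
lip top [array([ 532.2, -259.4,   70. ]), array([ 529.2, -442.6,   70. ]), array([ 404.8, -255.2,   70. ]), array([ 390.5, -441.9,   70. ])]
lip scene [array([ 396.8, -259.9,   70. ]), array([ 387.1, -442.4,   70. ]), array([ 530. , -441.3,   70. ]), array([ 531.1, -259.5,   70. ])]
((163.0201873779297, 208.0854949951172), (3.1360671520233154, 40.079627990722656), 88.02507019042969) 143 183 [-3.88329696e-02  2.14419191e+02]
[469.5 399.7  48. ]
[475.3 293.9  48. ]
```

View pics/c3.png

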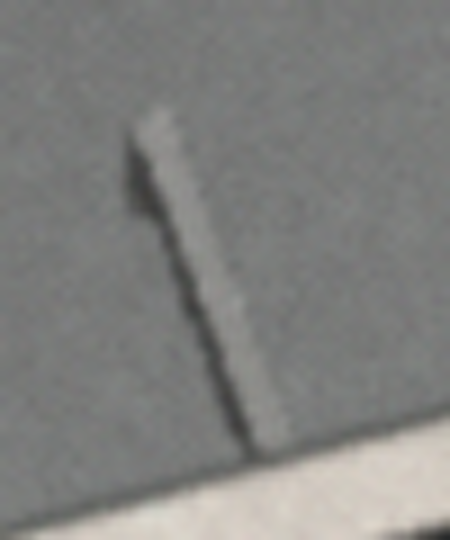

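>>> step_arm([
  {"grip":4,"az":6.8},
  {"grip":4,"az":6.8},
  {"grip":4,"az":6.8},
  {"grip":4,"az":6.8},
  {"grip":4,"az":6.8},
  {"grip":4,"az":6.8},
  {"grip":4,"az":6.8},
  {"grip":4,"az":6.8},
], newtons=60)

```text
invalid input
```

>>> step_arm([
  {"grip":4,"az":6.8},
  {"grip":4,"az":6.8},
])

```text
invalid input
```

```bash
cat >> h.py <<'E'
def go(x,y,z,yaw):
    """print cm shift along tool axes for target TCP pose"""
    from scipy.spatial.transform import Rotation as R
    s=sense();r=R.from_euler('xyz',s["tcp_rot"],degrees=True)
    d=r.inv().apply(np.array([x,y,z])-s["tool_pos"])/10
    rt=R.from_euler('xyz',[180,0,yaw],degrees=True)
    print("t",round(s["time"],2),"pos",s["tool_pos"].round(1),"rot",s["tcp_rot"].round(2),"F",s["ft_force"].round(1),"gap",round(s["finger_gap"],1))
    print("shift cm",d.round(2),"turn",(r.inv()*rt).as_rotvec(degrees=True).round(2),"norm",np.linalg.norm(d).round(2))
E
python3 -c "
from h import *
go(472,333,120,93.2)"
```

```text
t 0.15 pos [193.  567.7 230.5] rot [-1.7992e+02 -1.0000e-02  1.6122e+02] F [ 0.6 -0.5 -0.3] gap 85.4
shift cm [-33.97 -13.22  11.06] turn [-8.000e-02  4.000e-02  6.802e+01] norm 38.1
```

>>> step_arm([
  {"grip":4,"tx":0,"ty":0,"tz":0,"ax":0,"ay":0,"az":6.8},
  {"grip":4,"tx":0,"ty":0,"tz":0,"ax":0,"ay":0,"az":6.8},
  {"grip":4,"tx":0,"ty":0,"tz":0,"ax":0,"ay":0,"az":6.8},
  {"grip":4,"tx":0,"ty":0,"tz":0,"ax":0,"ay":0,"az":6.8},
  {"grip":4,"tx":0,"ty":0,"tz":0,"ax":0,"ay":0,"az":6.8},
], newtons=60)

```text
time: 0.57
tool_pos: [193.1, 567.8, 230.8]
tcp_rot: [-180.0, 0.0, 126.9]
ft_force: [-0.0, 0.2, -0.5]
finger_gap: 39.8
```

>>> step_arm([
  {"grip":4,"tx":0,"ty":0,"tz":0,"ax":0,"ay":0,"az":6.8},
  {"grip":4,"tx":0,"ty":0,"tz":0,"ax":0,"ay":0,"az":6.8},
  {"grip":4,"tx":0,"ty":0,"tz":0,"ax":0,"ay":0,"az":6.8},
  {"grip":4,"tx":0,"ty":0,"tz":0,"ax":0,"ay":0,"az":6.8},
  {"grip":4,"tx":0,"ty":0,"tz":0,"ax":0,"ay":0,"az":6.5},
])

```text
time: 0.98
tool_pos: [193.1, 567.8, 230.8]
tcp_rot: [-180.0, 0.0, 93.2]
ft_force: [0.2, -0.4, 0.5]
finger_gap: 39.8
```

```bash
python3 -c "
from h import *
go(472,328,150,93.2)"
```

```text
t 0.98 pos [193.1 567.8 230.8] rot [-1.7998e+02  4.0000e-02  9.3180e+01] F [ 0.2 -0.4  0.5] gap 39.8
shift cm [-25.49  26.52   8.09] turn [-0.02  0.04 -0.02] norm 37.66
```

>>> step_arm([
  {"grip":4,"tx":-2.5,"ty":2.6,"tz":0.5,"ax":0,"ay":0,"az":0},
  {"grip":4,"tx":-2.5,"ty":2.6,"tz":0.5,"ax":0,"ay":0,"az":0},
  {"grip":4,"tx":-2.5,"ty":2.6,"tz":0.5,"ax":0,"ay":0,"az":0},
  {"grip":4,"tx":-2.5,"ty":2.6,"tz":0.5,"ax":0,"ay":0,"az":0},
  {"grip":4,"tx":-2.5,"ty":2.6,"tz":0.5,"ax":0,"ay":0,"az":0},
  {"grip":4,"tx":-2.5,"ty":2.6,"tz":0.5,"ax":0,"ay":0,"az":0},
  {"grip":4,"tx":-2.5,"ty":2.6,"tz":0.5,"ax":0,"ay":0,"az":0},
  {"grip":4,"tx":-2.5,"ty":2.6,"tz":0.5,"ax":0,"ay":0,"az":0},
])

```text
time: 1.65
tool_pos: [414.0, 379.7, 190.8]
tcp_rot: [-180.0, 0.0, 93.5]
ft_force: [0.1, 0.5, 0.6]
finger_gap: 40.1
```

>>> step_arm([
  {"grip":4,"tx":-2.5,"ty":2.6,"tz":2,"ax":0,"ay":0,"az":0},
  {"grip":4,"tx":-2.5,"ty":2.6,"tz":2,"ax":0,"ay":0,"az":0},
  {"grip":4,"tx":-0.5,"ty":0.5,"tz":0,"ax":0,"ay":0,"az":0},
  {"grip":4,"tx":0,"ty":0,"tz":0,"ax":0,"ay":0,"az":0},
])

```text
time: 1.98
tool_pos: [473.8, 327.2, 149.2]
tcp_rot: [-179.8, 0.1, 93.3]
ft_force: [-0.2, -0.7, 0.5]
finger_gap: 40.2
```

```bash
python3 -c "
from h import *
go(472,330,23,93.2)
s=sense();im=snapshot('wrist')[:,:,::-1];cv2.imwrite('pics/d1.png',im)
for a in [(472,330,48),(475,294,48),(469.5,400,48)]:print(proj('wrist',a,s))
"
```

```text
t 1.98 pos [473.8 327.2 149.2] rot [-1.7982e+02  1.1000e-01  9.3310e+01] F [-0.2 -0.7  0.5] gap 40.2
shift cm [ 0.32 -0.13 12.62] turn [-0.18  0.11  0.1 ] norm 12.63
[282.9 198.8]
[284.  237.6]
[284.8 113.3]
```

View pics/d1.png

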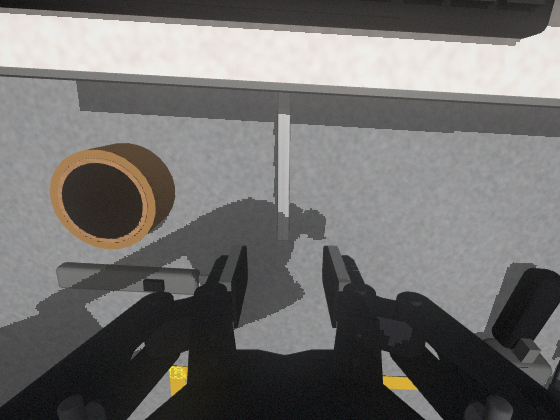

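The wrist view shows the bar centred at column 283 with its end at row 238, matching my prediction. The fingers straddle it.

>>> step_arm([
  {"grip":4,"tx":0.1,"ty":-0.1,"tz":3,"ax":0,"ay":0,"az":0},
  {"grip":4,"tx":0.1,"ty":0,"tz":3,"ax":0,"ay":0,"az":0},
  {"grip":4,"tx":0.1,"ty":0,"tz":3,"ax":0,"ay":0,"az":0},
  {"grip":4,"tx":0,"ty":0,"tz":2.5,"ax":0,"ay":0,"az":0},
  {"grip":4,"tx":0,"ty":0,"tz":1,"ax":0,"ay":0,"az":0},
  {"grip":0.6,"tx":0,"ty":0,"tz":0,"ax":0,"ay":0,"az":0},
  {"grip":0.6,"tx":0,"ty":0,"tz":0,"ax":0,"ay":0,"az":0},
  {"grip":0.6,"tx":0,"ty":0,"tz":0,"ax":0,"ay":0,"az":0},
])

```text
time: 2.7
tool_pos: [473.3, 334.2, 28.8]
tcp_rot: [179.8, -0.1, 93.6]
ft_force: [0.7, 0.6, -0.7]
finger_gap: 8.7
```

>>> step_arm([
  {"grip":0.6,"tx":0,"ty":0,"tz":0,"ax":0,"ay":0,"az":0},
  {"grip":0.6,"tx":0,"ty":0,"tz":0,"ax":0,"ay":0,"az":0},
])

```text
time: 2.87
tool_pos: [473.5, 333.8, 28.5]
tcp_rot: [179.8, -0.1, 93.5]
ft_force: [-0.8, 0.6, 3.7]
finger_gap: 8.5
```

```bash
python3 -c "
from h import *
go(472,330,23,93.2)
s=sense();im=snapshot('wrist')[:,:,::-1];cv2.imwrite('pics/d2.png',im)
"
```

```text
t 2.87 pos [473.5 333.8  28.5] rot [ 1.7982e+02 -1.0000e-01  9.3530e+01] F [-0.8  0.6  3.7] gap 8.5
shift cm [-0.37 -0.17  0.55] turn [ 0.18 -0.1   0.33] norm 0.68
```

View pics/d2.png

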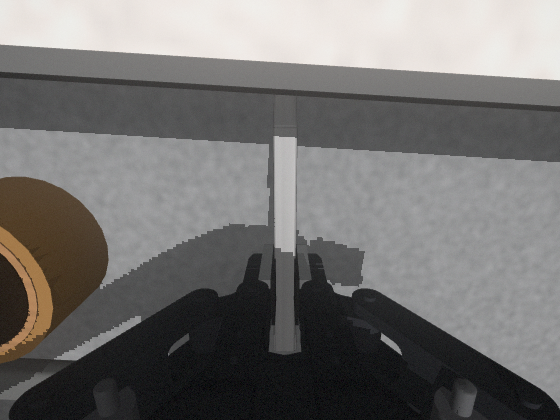

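>>> step_arm([
  {"grip":3,"tx":0,"ty":0,"tz":0,"ax":0,"ay":0,"az":0},
  {"grip":3,"tx":0,"ty":0,"tz":0.3,"ax":0,"ay":0,"az":0},
  {"grip":3,"tx":0,"ty":0,"tz":0.4,"ax":0,"ay":0,"az":0},
  {"grip":0.5,"tx":0,"ty":0,"tz":0,"ax":0,"ay":0,"az":0},
  {"grip":0.5,"tx":0,"ty":0,"tz":0,"ax":0,"ay":0,"az":0},
  {"grip":0.5,"tx":0,"ty":0,"tz":0,"ax":0,"ay":0,"az":0},
  {"grip":0.5,"tx":0,"ty":0,"tz":0,"ax":0,"ay":0,"az":0},
])

```text
time: 3.5
tool_pos: [471.9, 332.5, 19.0]
tcp_rot: [-180.0, 0.0, 93.5]
ft_force: [0.9, 0.3, -0.7]
finger_gap: 8.8
```

>>> step_arm([
  {"grip":0.5,"tx":-1.0,"ty":0,"tz":-0.1,"ax":0,"ay":0,"az":0},
  {"grip":0.5,"tx":-1.5,"ty":0,"tz":0,"ax":0,"ay":0,"az":0},
  {"grip":0.5,"tx":-2,"ty":0,"tz":0,"ax":0,"ay":0,"az":0},
  {"grip":0.5,"tx":-2,"ty":0,"tz":0,"ax":0,"ay":0,"az":0},
  {"grip":0.5,"tx":-2,"ty":0,"tz":0,"ax":0,"ay":0,"az":0},
  {"grip":0.5,"tx":-2,"ty":0,"tz":0,"ax":0,"ay":0,"az":0},
  {"grip":0.5,"tx":-2,"ty":0,"tz":0,"ax":0,"ay":0,"az":0},
  {"grip":0.5,"tx":-2,"ty":0,"tz":0,"ax":0,"ay":0,"az":0},
])

```text
time: 4.17
tool_pos: [480.6, 185.7, 20.2]
tcp_rot: [-180.0, 0.0, 93.5]
ft_force: [0.3, -0.5, -0.7]
finger_gap: 9.3
```

>>> step_arm([
  {"grip":0.5,"tx":-2,"ty":0,"tz":0,"ax":0,"ay":0,"az":0},
  {"grip":0.5,"tx":-1,"ty":0,"tz":0,"ax":0,"ay":0,"az":0},
  {"grip":0.5,"tx":0,"ty":0,"tz":0,"ax":0,"ay":0,"az":0},
])

```text
time: 4.42
tool_pos: [482.7, 155.4, 20.2]
tcp_rot: [-180.0, 0.0, 93.4]
ft_force: [-0.5, 0.1, -1.7]
finger_gap: 9.2
```

```bash
python3 -c "
from h import *
go(472,150,23,93.2)
cv2.imwrite('pics/e1.png',snapshot('wrist')[:,:,::-1])
cv2.imwrite('pics/e2.png',snapshot('top')[:,:,::-1])
"
```

```text
t 4.42 pos [482.7 155.4  20.2] rot [-1.7998e+02  4.0000e-02  9.3370e+01] F [-0.5  0.1 -1.7] gap 9.2
shift cm [-0.48 -1.1  -0.28] turn [-0.02  0.04  0.17] norm 1.23
```

View pics/e1.png

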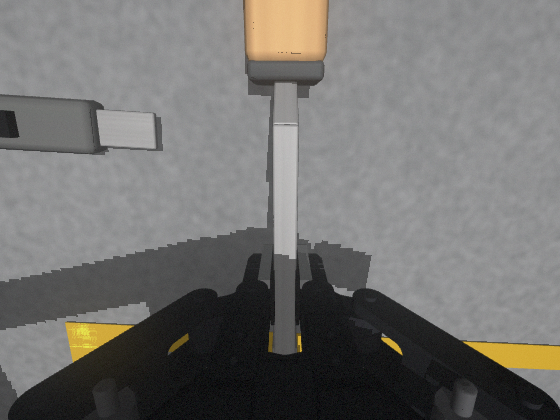

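View pics/e2.png

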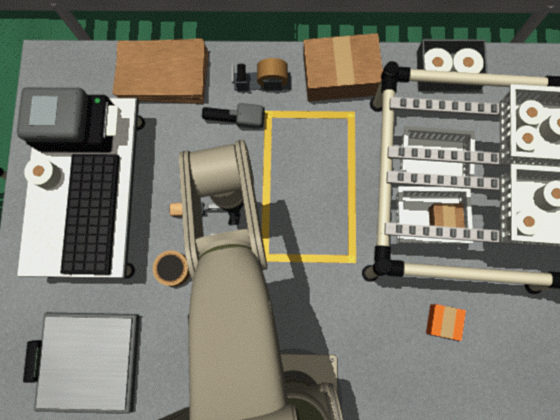

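The wrist view shows the hook fully out, with its wooden handle ahead (front end at (285,62)) and the knife untouched. The top view confirms the handle is about 100 mm clear of the riser. Next I release it and retake it by the handle.

>>> step_arm([
  {"grip":0.5,"tx":0,"ty":0,"tz":0.1,"ax":0,"ay":0,"az":0},
  {"grip":5,"tx":0,"ty":0,"tz":0,"ax":0,"ay":0,"az":0},
  {"grip":5,"tx":0,"ty":0,"tz":0,"ax":0,"ay":0,"az":0},
  {"grip":5,"tx":0,"ty":0,"tz":0,"ax":0,"ay":0,"az":0},
  {"grip":7.5,"tx":0,"ty":0,"tz":-3,"ax":0,"ay":0,"az":0},
  {"grip":7.5,"tx":0,"ty":0,"tz":-3,"ax":0,"ay":0,"az":0},
  {"grip":7.5,"tx":0,"ty":0,"tz":-3,"ax":0,"ay":0,"az":0},
  {"grip":7.5,"tx":3,"ty":0,"tz":-2,"ax":0,"ay":0,"az":0},
])

```text
time: 5.18
tool_pos: [482.6, 185.7, 132.4]
tcp_rot: [179.8, 0.1, 93.4]
ft_force: [0.7, 0.2, 0.9]
finger_gap: 75.2
```

>>> step_arm([
  {"grip":7.5,"tx":3,"ty":0,"tz":0,"ax":0,"ay":0,"az":0},
  {"grip":7.5,"tx":3,"ty":0,"tz":0,"ax":0,"ay":0,"az":0},
  {"grip":7.5,"tx":3,"ty":0,"tz":0,"ax":0,"ay":0,"az":0},
  {"grip":7.5,"tx":2,"ty":0,"tz":0,"ax":0,"ay":0,"az":0},
  {"grip":7.5,"tx":0,"ty":0,"tz":0,"ax":0,"ay":0,"az":0},
])

```text
time: 5.6
tool_pos: [473.5, 301.8, 129.6]
tcp_rot: [180.0, -0.1, 93.7]
ft_force: [0.1, -0.1, -0.0]
finger_gap: 74.9
```

```bash
python3 -c "
from h import *
go(474,302,5,93.2)
s=sense();im=snapshot('wrist')[:,:,::-1];cv2.imwrite('pics/f1.png',im)
for a in [(475,290,30),(472,335,30),(477,245,30),(485,115,48)]:print(proj('wrist',a,s))
"
```

```text
t 5.6 pos [473.5 301.8 129.6] rot [ 1.7997e+02 -1.0000e-01  9.3730e+01] F [ 0.1 -0.1 -0. ] gap 74.9
shift cm [-1.000e-02  4.000e-02  1.246e+01] turn [ 0.03 -0.1   0.53] norm 12.46
[285.2 216.2]
[285.2 164.4]
[284.1 262.7]
[283.6 390.1]
```

View pics/f1.png

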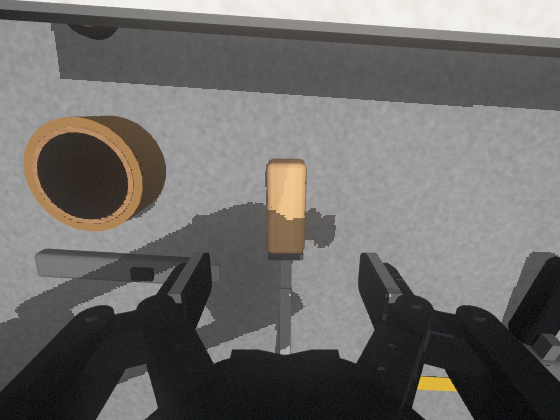

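The handle lies from row 160 to row 258, centred at column 286, within 4 mm of prediction. I descend.

>>> step_arm([
  {"grip":7.5,"tx":0.2,"ty":0,"tz":3,"ax":0,"ay":0,"az":0},
  {"grip":7.5,"tx":0.1,"ty":0,"tz":3,"ax":0,"ay":0,"az":0},
  {"grip":7.5,"tx":0,"ty":0,"tz":3,"ax":0,"ay":0,"az":0},
  {"grip":7.5,"tx":0,"ty":0,"tz":2,"ax":0,"ay":0,"az":0},
  {"grip":7.5,"tx":0,"ty":0,"tz":0.8,"ax":0,"ay":0,"az":0},
  {"grip":7.5,"tx":0,"ty":0,"tz":0.4,"ax":0,"ay":0,"az":0},
  {"grip":7.5,"tx":0,"ty":0,"tz":0,"ax":0,"ay":0,"az":0},
])

```text
time: 6.23
tool_pos: [474.1, 300.2, 7.1]
tcp_rot: [-180.0, 0.0, 93.5]
ft_force: [-0.6, 0.2, -0.3]
finger_gap: 75.2
```

>>> step_arm([
  {"grip":7.5,"tx":0.4,"ty":0,"tz":0.2,"ax":0,"ay":0,"az":0},
  {"grip":3,"tx":0,"ty":0,"tz":0,"ax":0,"ay":0,"az":0},
  {"grip":3,"tx":0,"ty":0,"tz":0,"ax":0,"ay":0,"az":0},
  {"grip":3,"tx":0,"ty":0,"tz":0,"ax":0,"ay":0,"az":0},
  {"grip":3,"tx":0,"ty":0,"tz":0,"ax":0,"ay":0,"az":0},
], newtons=100)

```text
time: 6.65
tool_pos: [474.9, 305.4, 6.8]
tcp_rot: [179.9, -0.1, 93.5]
ft_force: [0.5, -0.4, -0.9]
finger_gap: 32.1
```

>>> step_arm([
  {"grip":3,"tx":0,"ty":0,"tz":-1,"ax":0,"ay":0,"az":0},
  {"grip":3,"tx":0,"ty":0,"tz":-2,"ax":0,"ay":0,"az":0},
  {"grip":3,"tx":0,"ty":0,"tz":-2,"ax":0,"ay":0,"az":0},
  {"grip":3,"tx":0,"ty":0,"tz":-2,"ax":0,"ay":0,"az":0},
  {"grip":3,"tx":0,"ty":0,"tz":-1.4,"ax":0,"ay":0,"az":0},
  {"grip":3,"tx":0,"ty":0,"tz":0,"ax":0,"ay":0,"az":0},
])

```text
time: 7.15
tool_pos: [476.1, 306.0, 93.9]
tcp_rot: [179.7, -0.2, 93.5]
ft_force: [0.6, 1.0, -1.2]
finger_gap: 32.3
```

```bash
python3 -c "
from h import *
go(460,0,90,90)
s=sense();im=snapshot('wrist')[:,:,::-1];cv2.imwrite('pics/g1.png',im)
cv2.imwrite('pics/g2.png',snapshot('scene')[:,:,::-1])
"
```

```text
t 7.15 pos [476.1 306.   93.9] rot [ 1.7966e+02 -1.5000e-01  9.3530e+01] F [ 0.6  1.  -1.2] gap 32.3
shift cm [-30.45  -3.49   0.29] turn [ 0.33 -0.16  3.53] norm 30.65
```

View pics/g1.png

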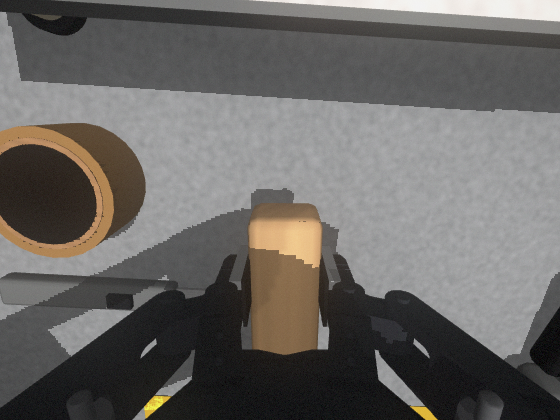

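View pics/g2.png

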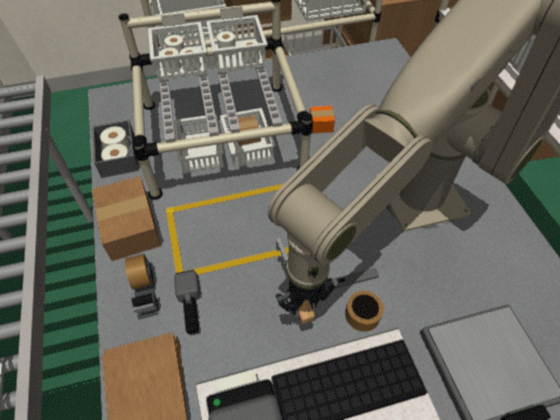

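```bash
python3 -c "
from h import *
s=sense()
print(s['tool_pos'],s['tcp_rot'],s['ft_force'],s['wrist_torque'])
for z in (110,117,124):print(z,proj('wrist',(474,339.5,z),s))
crop('pics/g2.png',255,235,345,325,6,'pics/g3.png')
"
```

```text
[474.21294765 304.99174516  89.98040917] [ 1.79920111e+02 -3.72252920e-02  9.35178030e+01] [ 0.6762023   0.18568867 -1.74067733] [ 0.0762113  -0.00136705  0.01262864]
110 [289.  210.3]
117 [289.3 215.9]
124 [289.6 222.1]
```

View pics/g3.png

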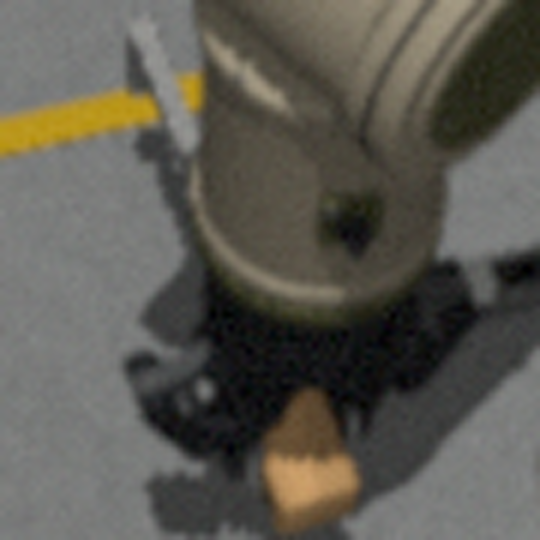

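```bash
python3 -c "
from h import *
for z in (115,123,131,139):print(z,proj('scene',(484.5,120,z)), pt('scene',278.7,239.7,z))
"
```

```text
115 [278.3 242. ] [481.6 113.4 115. ]
123 [278.3 240.3] [483.  118.5 123. ]
131 [278.3 238.6] [484.4 123.6 131. ]
139 [278.3 236.8] [485.8 128.6 139. ]
```

>>> step_arm([
  {"grip":3,"tx":0,"ty":0,"tz":-1,"ax":0,"ay":0,"az":2.6},
  {"grip":3,"tx":0,"ty":0,"tz":-0.5,"ax":0,"ay":0,"az":2.6},
  {"grip":3,"tx":-2.5,"ty":0.2,"tz":0,"ax":0,"ay":0,"az":0},
  {"grip":3,"tx":-3,"ty":0.2,"tz":0,"ax":0,"ay":0,"az":0},
  {"grip":3,"tx":-3,"ty":0.2,"tz":0,"ax":0,"ay":0,"az":0},
  {"grip":3,"tx":-3,"ty":0.2,"tz":0,"ax":0,"ay":0,"az":0},
  {"grip":3,"tx":-3,"ty":0,"tz":0,"ax":0,"ay":0,"az":0},
  {"grip":3,"tx":-3,"ty":0,"tz":0,"ax":0,"ay":0,"az":0},
])

```text
time: 7.92
tool_pos: [475.2, 128.1, 102.5]
tcp_rot: [-179.8, 0.0, 88.3]
ft_force: [1.1, -0.1, -2.1]
finger_gap: 32.0
```

>>> step_arm([
  {"grip":3,"tx":-3,"ty":0,"tz":0,"ax":0,"ay":0,"az":0},
  {"grip":3,"tx":-3,"ty":0,"tz":0,"ax":0,"ay":0,"az":0},
  {"grip":3,"tx":-2,"ty":0,"tz":0,"ax":0,"ay":0,"az":0},
  {"grip":3,"tx":-1,"ty":0,"tz":0,"ax":0,"ay":0,"az":0},
  {"grip":3,"tx":0,"ty":0,"tz":0,"ax":0,"ay":0,"az":0},
])

```text
time: 8.33
tool_pos: [473.0, 38.0, 102.9]
tcp_rot: [-179.9, 0.0, 88.2]
ft_force: [0.1, -0.3, -1.1]
finger_gap: 32.1
```

```bash
python3 -c "
from h import *
go(469.4,-104,105,88.3)
cv2.imwrite('pics/i1.png',snapshot('wrist')[:,:,::-1])
cv2.imwrite('pics/i2.png',snapshot('scene')[:,:,::-1])
cv2.imwrite('pics/i3.png',snapshot('top')[:,:,::-1])
crop('pics/i2.png',200,90,340,230,4,'pics/i4.png')
crop('pics/i3.png',260,140,480,290,3.5,'pics/i5.png')
go(469.4,-104,105,88.3)
"
```

```text
t 8.33 pos [473.   38.  102.9] rot [-1.7987e+02  2.0000e-02  8.8170e+01] F [ 0.1 -0.3 -1.1] gap 32.1
shift cm [-14.2    0.09  -0.2 ] turn [-0.13  0.02 -0.13] norm 14.21
t 8.48 pos [473.7  40.5 103.6] rot [-1.7994e+02 -3.0000e-02  8.8320e+01] F [-1.  -0.  -1.2] gap 32.2
shift cm [-14.46  -0.    -0.14] turn [-0.06 -0.03  0.02] norm 14.46
```

View pics/i4.png

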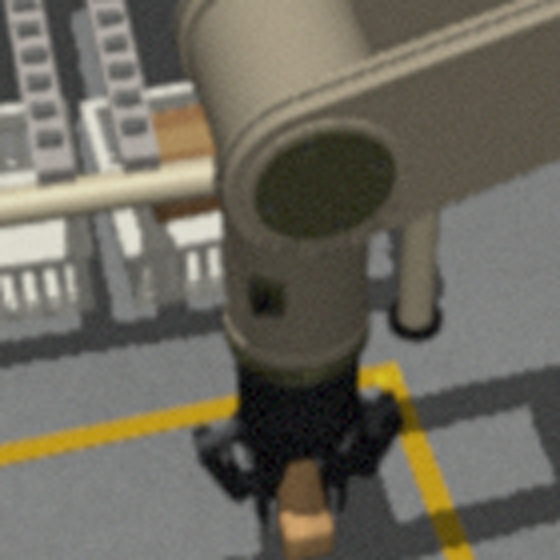

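View pics/i5.png

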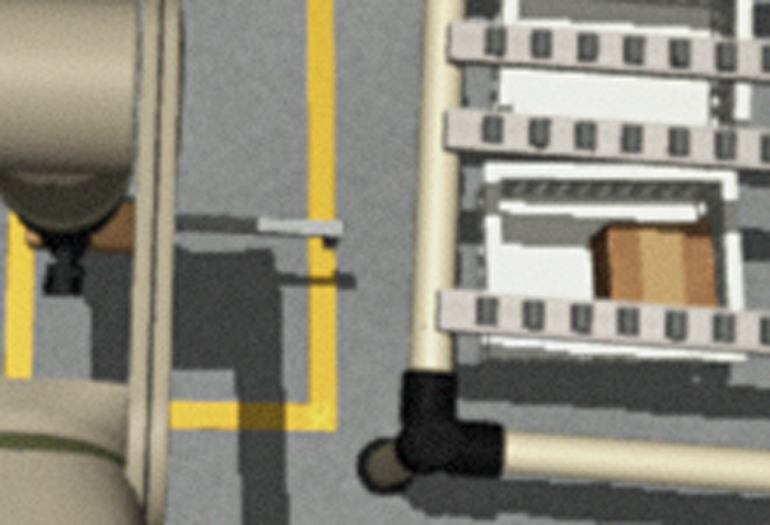

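```bash
python3 -c "
from h import *
for z in (130,136,142,150):print(z,pt('top',357.7,206.2,z))
print(pt('top',383,240,204),pt('top',388,90,204),pt('top',384.5,190,204))
print(sense()['joint_pos'])
"
```

```text
130 [ 468.  -148.5  130. ]
136 [ 466.8 -147.8  136. ]
142 [ 465.5 -147.1  142. ]
150 [ 463.9 -146.1  150. ]
[ 376.  -195.8  204. ] [ 736.7 -214.1  204. ] [ 491.7 -201.3  204. ]
[-1.31755649e+00 -6.21398183e+00  1.12752469e+02  3.39012534e-02
  7.35253958e+01  3.50494629e-01]
```

The top view shows the bar end at (358,206), within 2 mm of the expected pose and lined up with the basket's middle. I now pass it under the pipe.

>>> step_arm([
  {"grip":3,"tx":-2,"ty":0,"tz":0,"ax":0,"ay":0,"az":0},
  {"grip":3,"tx":-2.5,"ty":0,"tz":0,"ax":0,"ay":0,"az":0},
  {"grip":3,"tx":-2.5,"ty":0,"tz":0,"ax":0,"ay":0,"az":0},
  {"grip":3,"tx":-2.5,"ty":0,"tz":0,"ax":0,"ay":0,"az":0},
  {"grip":3,"tx":-2.5,"ty":0,"tz":0,"ax":0,"ay":0,"az":0},
  {"grip":3,"tx":-1.5,"ty":0,"tz":0,"ax":0,"ay":0,"az":0},
  {"grip":3,"tx":-1,"ty":0,"tz":0,"ax":0,"ay":0,"az":0},
  {"grip":3,"tx":0,"ty":0,"tz":0,"ax":0,"ay":0,"az":0},
])

```text
time: 9.15
tool_pos: [470.0, -105.8, 104.2]
tcp_rot: [-180.0, 0.0, 88.3]
ft_force: [-0.3, 0.2, -1.0]
finger_gap: 32.1
```

```bash
python3 -c "
from h import *
go(469.4,-104,70,88.3)
cv2.imwrite('pics/j2.png',snapshot('scene')[:,:,::-1])
cv2.imwrite('pics/j3.png',snapshot('top')[:,:,::-1])
crop('pics/j2.png',200,90,340,230,4,'pics/j4.png')
crop('pics/j3.png',330,160,490,260,5,'pics/j5.png')
"
```

```text
t 9.15 pos [ 470.  -105.8  104.2] rot [-1.7999e+02  1.0000e-02  8.8290e+01] F [-0.3  0.2 -1. ] gap 32.1
shift cm [ 0.18 -0.07  3.42] turn [-0.01  0.01 -0.01] norm 3.42
```

View pics/j4.png

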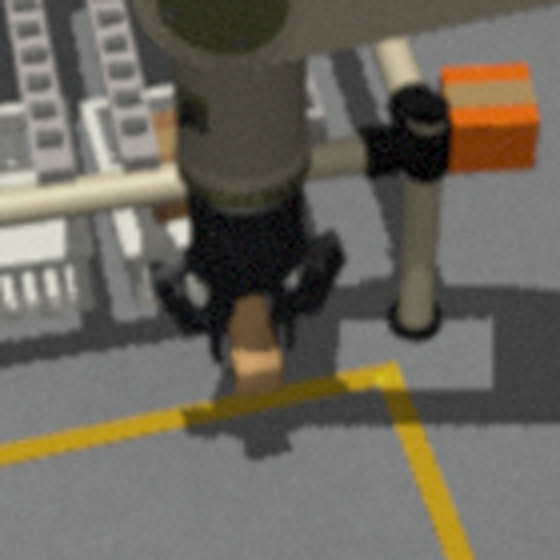

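View pics/j5.png

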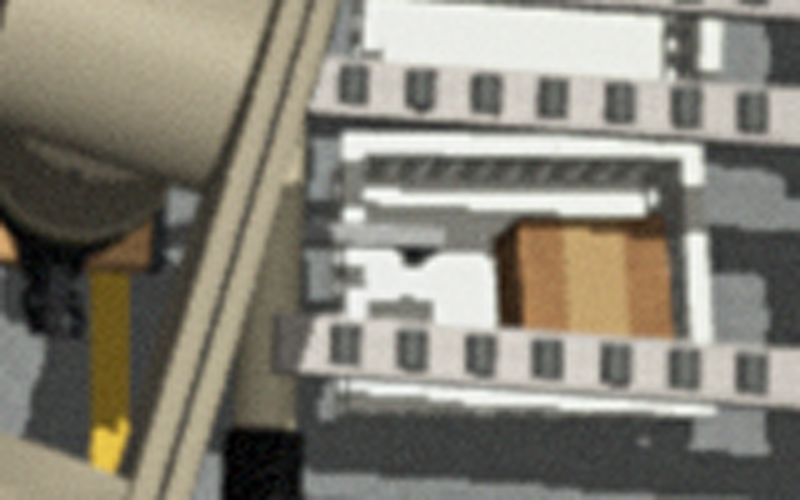

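Top view: the claw end is at (419,207), inside the rim (rim at column about 400) and short of the carton (column 430). I lower the claw.

>>> step_arm([
  {"grip":3,"tx":0,"ty":0,"tz":0.8,"ax":0,"ay":0,"az":0},
  {"grip":3,"tx":0,"ty":0,"tz":1,"ax":0,"ay":0,"az":0},
  {"grip":3,"tx":0,"ty":0,"tz":1,"ax":0,"ay":0,"az":0},
  {"grip":3,"tx":0,"ty":0,"tz":1,"ax":0,"ay":0,"az":0},
  {"grip":3,"tx":0,"ty":0,"tz":0.8,"ax":0,"ay":0,"az":0},
  {"grip":3,"tx":0,"ty":0,"tz":0.4,"ax":0,"ay":0,"az":0},
  {"grip":3,"tx":0,"ty":0,"tz":0,"ax":0,"ay":0,"az":0},
])

```text
time: 9.83
tool_pos: [468.6, -104.8, 52.5]
tcp_rot: [-179.8, -0.0, 88.3]
ft_force: [0.2, 0.2, -2.0]
finger_gap: 32.0
```

```bash
python3 -c "
from h import *
go(469.4,-104,70,88.3)
cv2.imwrite('pics/k3.png',snapshot('top')[:,:,::-1])
crop('pics/k3.png',330,160,490,260,5,'pics/k5.png')
go(469.4,-104,70,88.3)
"
```

```text
t 9.83 pos [ 468.6 -104.8   52.5] rot [-1.7984e+02 -5.0000e-02  8.8320e+01] F [ 0.2  0.2 -2. ] gap 32.0
shift cm [ 0.08  0.07 -1.75] turn [-0.16 -0.05  0.02] norm 1.75
t 9.88 pos [ 469.2 -105.    53.5] rot [-1.7991e+02 -3.0000e-02  8.8320e+01] F [ 0.1 -0.7 -2.5] gap 32.0
shift cm [ 0.11  0.01 -1.65] turn [-0.09 -0.03  0.02] norm 1.66
```

View pics/k5.png

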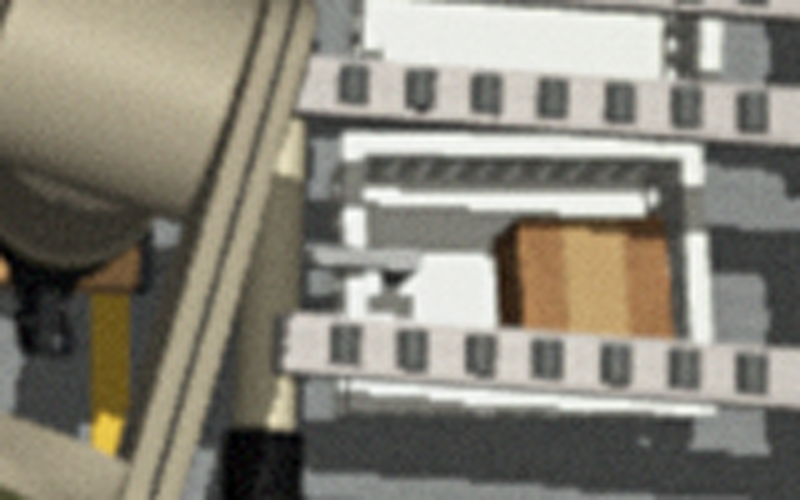

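The bar crosses the rim with the claw inside the basket (end at (413,211)), and the force is near zero. I pull slowly.

>>> step_arm([
  {"grip":3,"tx":0.5,"ty":0,"tz":0,"ax":0,"ay":0,"az":0},
  {"grip":3,"tx":0.5,"ty":0,"tz":0,"ax":0,"ay":0,"az":0},
  {"grip":3,"tx":0.5,"ty":0,"tz":0,"ax":0,"ay":0,"az":0},
  {"grip":3,"tx":0.5,"ty":0,"tz":0,"ax":0,"ay":0,"az":0},
  {"grip":3,"tx":0.6,"ty":0,"tz":0,"ax":0,"ay":0,"az":0},
  {"grip":3,"tx":0.7,"ty":0,"tz":0,"ax":0,"ay":0,"az":0},
  {"grip":3,"tx":0.8,"ty":0,"tz":0,"ax":0,"ay":0,"az":0},
  {"grip":3,"tx":0.8,"ty":0,"tz":0,"ax":0,"ay":0,"az":0},
])

```text
time: 10.55
tool_pos: [471.3, -55.6, 54.5]
tcp_rot: [180.0, 0.0, 88.3]
ft_force: [-0.2, -3.4, -0.9]
finger_gap: 32.3
```

```bash
python3 -c "
from h import *
go(469.4,-104,70,88.3)
cv2.imwrite('pics/l3.png',snapshot('top')[:,:,::-1])
crop('pics/l3.png',330,160,490,260,5,'pics/l5.png')
"
```

```text
t 10.55 pos [471.3 -55.6  54.5] rot [1.7999e+02 2.0000e-02 8.8320e+01] F [-0.2 -3.4 -0.9] gap 32.3
shift cm [-4.84 -0.05 -1.55] turn [0.01 0.02 0.02] norm 5.09
```

View pics/l5.png

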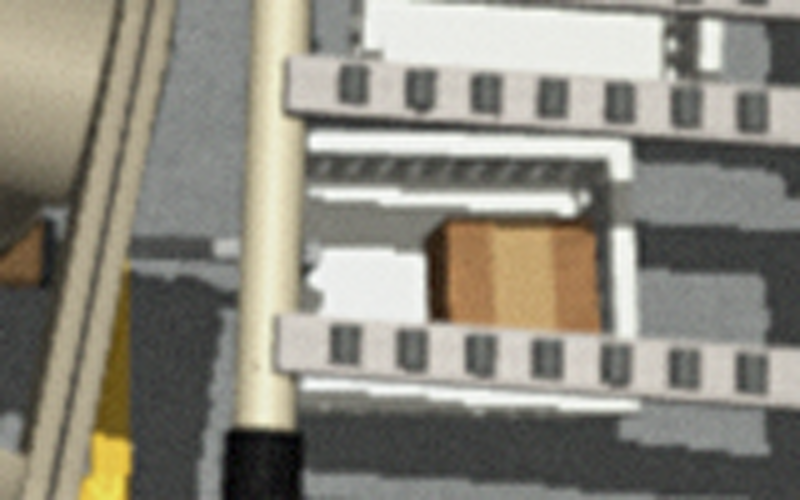

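The basket follows (back edge moved from column 473 to 457), the carton rides in place, and the pull is 3.4 N. I continue.

>>> step_arm([
  {"grip":3,"tx":0.9,"ty":0,"tz":0,"ax":0,"ay":0,"az":0},
  {"grip":3,"tx":1,"ty":0,"tz":0,"ax":0,"ay":0,"az":0},
  {"grip":3,"tx":1.1,"ty":0,"tz":0,"ax":0,"ay":0,"az":0},
  {"grip":3,"tx":1.2,"ty":0,"tz":0,"ax":0,"ay":0,"az":0},
  {"grip":3,"tx":1.2,"ty":0,"tz":0,"ax":0,"ay":0,"az":0},
  {"grip":3,"tx":1.2,"ty":0,"tz":0,"ax":0,"ay":0,"az":0},
  {"grip":3,"tx":1.2,"ty":0,"tz":0,"ax":0,"ay":0,"az":0},
  {"grip":3,"tx":1.2,"ty":0,"tz":0,"ax":0,"ay":0,"az":0},
])

```text
time: 11.27
tool_pos: [473.6, 35.0, 54.2]
tcp_rot: [-180.0, -0.0, 88.3]
ft_force: [0.8, -2.8, -1.1]
finger_gap: 32.2
```

>>> step_arm([
  {"grip":3,"tx":1.2,"ty":0,"tz":0,"ax":0,"ay":0,"az":0},
  {"grip":3,"tx":1.2,"ty":0,"tz":0,"ax":0,"ay":0,"az":0},
  {"grip":3,"tx":1.2,"ty":0,"tz":0,"ax":0,"ay":0,"az":0},
  {"grip":3,"tx":1.2,"ty":0,"tz":0,"ax":0,"ay":0,"az":0},
  {"grip":3,"tx":1.2,"ty":0,"tz":0,"ax":0,"ay":0,"az":0},
  {"grip":3,"tx":1.2,"ty":0,"tz":0,"ax":0,"ay":0,"az":0},
  {"grip":3,"tx":1,"ty":0,"tz":0,"ax":0,"ay":0,"az":0},
  {"grip":3,"tx":0.6,"ty":0,"tz":0,"ax":0,"ay":0,"az":0},
])

```text
time: 11.93
tool_pos: [476.2, 123.1, 54.2]
tcp_rot: [-180.0, -0.0, 88.4]
ft_force: [-0.4, -3.7, -0.7]
finger_gap: 32.5
```

```bash
python3 -c "
from h import *
go(474,223,54,88.3)
cv2.imwrite('pics/m3.png',snapshot('top')[:,:,::-1])
crop('pics/m3.png',230,90,480,280,3,'pics/m5.png')
"
```

```text
t 11.93 pos [476.2 123.1  54.2] rot [-1.7998e+02 -1.0000e-02  8.8360e+01] F [-0.4 -3.7 -0.7] gap 32.5
shift cm [ 9.98 -0.51  0.02] turn [-0.02 -0.01  0.06] norm 9.99
```

View pics/m5.png

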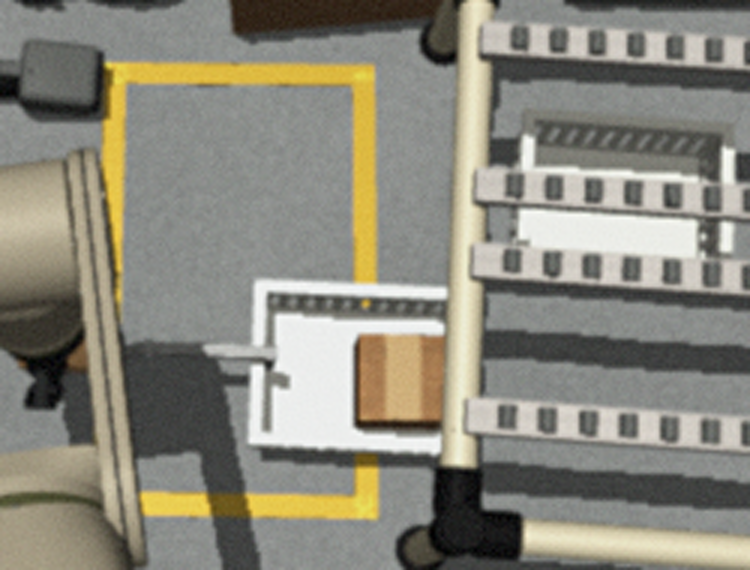

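```bash
python3 -c "
from h import *
f=lambda a,b,z:pt('top',230+a/3,90+b/3,z)
print('lip front',f(256,282,70),f(247,445,70),'side',f(445,288,70),f(440,452,70))
print('zone left outer/inner',f(103,110,0),f(127,110,0),f(124,240,0),'right',f(354,200,0),f(376,200,0),'bottom in',f(250,494,0),f(250,516,0))
im=cv2.imread('pics/a_top.png').astype(int)
m=((im[:,:,2]-im[:,:,0]>70)&(im[:,:,1]>120)&(im[:,:,2]>150)).astype(np.uint8);m[:100]=0;m[275:]=0;m[:,:250]=0;m[:,365:]=0
for r in (130,160,190,220,240):
  x=np.nonzero(m[r])[0];print(r,x.min(),x[x<300].max(),x[x>300].min(),x.max(), [pt('top',u,r,0)[1] for u in (x.min()-.5,x[x<300].max()+.5,x[x>300].min()-.5,x.max()+.5)])
"
```

```text
lip front [536.9 -47.7  70. ] [396.1 -41.1  70. ] side [ 533.8 -208.7   70. ] [ 392.8 -202.3   70. ]
zone left outer/inner [715.9  92.1   0. ] [716.1  69.9   0. ] [591.9  69.8   0. ] right [ 632.2 -138.8    0. ] [ 632.5 -158.7    0. ] bottom in [362.6 -46.3   0. ] [343.3 -46.5   0. ]
130 264 271 348 354 [np.float64(94.2), np.float64(72.0), np.float64(-137.8), np.float64(-157.0)]
160 263 270 348 354 [np.float64(94.6), np.float64(72.7), np.float64(-137.4), np.float64(-156.4)]
190 263 270 348 355 [np.float64(92.4), np.float64(70.7), np.float64(-137.0), np.float64(-158.5)]
220 262 269 348 355 [np.float64(92.9), np.float64(71.5), np.float64(-136.6), np.float64(-157.8)]
240 261 268 348 355 [np.float64(94.1), np.float64(72.8), np.float64(-136.3), np.float64(-157.4)]
```

>>> step_arm([
  {"grip":3,"tx":0.8,"ty":-0.05,"tz":0,"ax":0,"ay":0,"az":0},
  {"grip":3,"tx":1.1,"ty":-0.05,"tz":0,"ax":0,"ay":0,"az":0},
  {"grip":3,"tx":1.1,"ty":-0.05,"tz":0,"ax":0,"ay":0,"az":0},
  {"grip":3,"tx":1.1,"ty":-0.1,"tz":0,"ax":0,"ay":0,"az":0},
  {"grip":3,"tx":1.1,"ty":-0.1,"tz":0,"ax":0,"ay":0,"az":0},
  {"grip":3,"tx":1.1,"ty":-0.1,"tz":0,"ax":0,"ay":0,"az":0},
  {"grip":3,"tx":1.1,"ty":-0.1,"tz":0,"ax":0,"ay":0,"az":0},
  {"grip":3,"tx":1,"ty":-0.05,"tz":0,"ax":0,"ay":0,"az":0},
])

```text
time: 12.65
tool_pos: [472.7, 207.1, 54.2]
tcp_rot: [-180.0, 0.0, 88.3]
ft_force: [-0.7, -3.6, -2.0]
finger_gap: 32.4
```

>>> step_arm([
  {"grip":3,"tx":0.7,"ty":0,"tz":0,"ax":0,"ay":0,"az":0},
  {"grip":3,"tx":0.4,"ty":0,"tz":0,"ax":0,"ay":0,"az":0},
  {"grip":3,"tx":0.2,"ty":0,"tz":0,"ax":0,"ay":0,"az":0},
  {"grip":3,"tx":0,"ty":0,"tz":0,"ax":0,"ay":0,"az":0},
])

```text
time: 12.98
tool_pos: [473.3, 219.3, 54.3]
tcp_rot: [180.0, -0.0, 88.3]
ft_force: [1.0, 0.5, -0.3]
finger_gap: 32.0
```

```bash
python3 -c "
from h import *
go(474,223,54,88.3)
cv2.imwrite('pics/n3.png',snapshot('top')[:,:,::-1])
cv2.imwrite('pics/n2.png',snapshot('scene')[:,:,::-1])
crop('pics/n3.png',200,100,400,270,4,'pics/n5.png')
"
```

```text
t 12.98 pos [473.3 219.3  54.3] rot [ 1.800e+02 -3.000e-02  8.834e+01] F [ 1.   0.5 -0.3] gap 32.0
shift cm [0.37 0.05 0.03] turn [ 0.   -0.03  0.04] norm 0.37
```

View pics/n5.png

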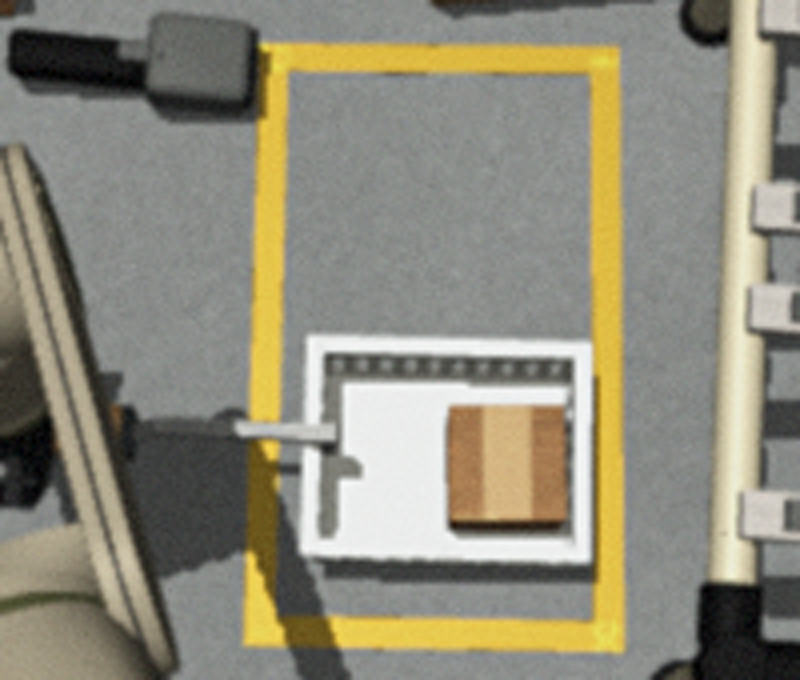

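View pics/n2.png

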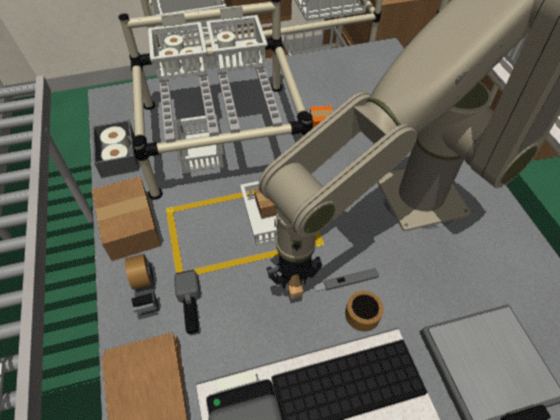

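```bash
python3 -c "
from h import *
f=lambda a,b,z:pt('top',200+a/4,100+b/4,z)
print(f(307,335,70),f(300,556,70),f(592,342,70),f(592,565,70))
"
```

```text
[536.2  51.5  70. ] [392.9  52.8  70. ] [ 534.1 -131.3   70. ] [ 390.1 -130.6   70. ]
```

The basket is inside the tape (lip y −131…52 against inner tape −137…72) and nearly square. I pull about 8 mm more to centre it.

>>> step_arm([
  {"grip":3,"tx":0.3,"ty":0,"tz":0,"ax":0,"ay":0,"az":0},
  {"grip":3,"tx":0.3,"ty":0,"tz":0,"ax":0,"ay":0,"az":0},
  {"grip":3,"tx":0.2,"ty":0,"tz":0,"ax":0,"ay":0,"az":0},
  {"grip":3,"tx":0.1,"ty":0,"tz":0,"ax":0,"ay":0,"az":0},
  {"grip":3,"tx":0,"ty":0,"tz":0,"ax":0,"ay":0,"az":0},
])

```text
time: 13.5
tool_pos: [473.6, 227.9, 54.3]
tcp_rot: [-180.0, -0.0, 88.3]
ft_force: [-0.2, -1.4, -1.4]
finger_gap: 32.1
```

>>> step_arm([
  {"grip":3,"tx":-0.4,"ty":0,"tz":0,"ax":0,"ay":0,"az":0},
  {"grip":3,"tx":-0.5,"ty":0,"tz":0,"ax":0,"ay":0,"az":0},
  {"grip":3,"tx":0,"ty":0,"tz":-1,"ax":0,"ay":0,"az":0},
  {"grip":3,"tx":0,"ty":0,"tz":-1.5,"ax":0,"ay":0,"az":0},
  {"grip":3,"tx":0,"ty":0,"tz":-2,"ax":0,"ay":0,"az":0},
  {"grip":3,"tx":0,"ty":0,"tz":-2,"ax":0,"ay":0,"az":0},
  {"grip":3,"tx":0,"ty":0,"tz":0,"ax":0,"ay":0,"az":0},
])

```text
time: 14.08
tool_pos: [476.3, 219.7, 124.8]
tcp_rot: [179.6, -0.2, 88.3]
ft_force: [1.4, 0.7, -0.7]
finger_gap: 32.2
```

```bash
python3 -c "
from h import *
go(474,300,54,88.3)
cv2.imwrite('pics/o3.png',snapshot('top')[:,:,::-1])
crop('pics/o3.png',200,100,400,270,4,'pics/o5.png')
"
```

```text
t 14.08 pos [476.3 219.7 124.8] rot [ 1.7958e+02 -1.7000e-01  8.8300e+01] F [ 1.4  0.7 -0.7] gap 32.2
shift cm [ 8.   -0.52  7.1 ] turn [ 0.42 -0.17  0.  ] norm 10.71
```

View pics/o5.png

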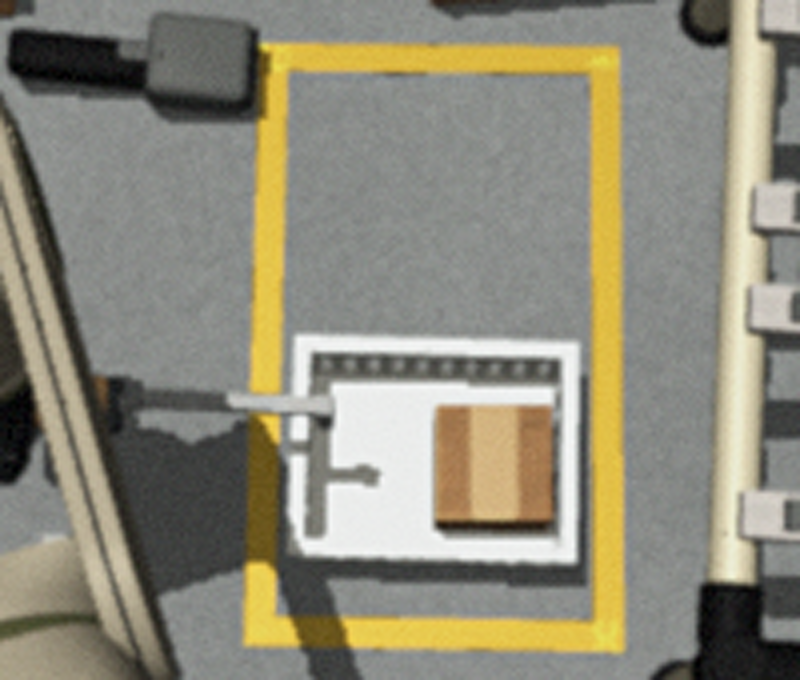

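The hook is clear above the basket, which sits inside the tape with its carton. I take the hook to the free bench in front of the riser, where it lay before.

>>> step_arm([
  {"grip":3,"tx":2,"ty":0.1,"tz":0,"ax":0,"ay":0,"az":0},
  {"grip":3,"tx":2.5,"ty":0.1,"tz":0,"ax":0,"ay":0,"az":0},
  {"grip":3,"tx":2,"ty":0.1,"tz":0,"ax":0,"ay":0,"az":0},
  {"grip":3,"tx":1.5,"ty":0.2,"tz":0,"ax":0,"ay":0,"az":0},
  {"grip":3,"tx":0,"ty":0,"tz":3,"ax":0,"ay":0,"az":0},
  {"grip":3,"tx":0,"ty":0,"tz":3,"ax":0,"ay":0,"az":0},
  {"grip":3,"tx":0,"ty":0,"tz":2.5,"ax":0,"ay":0,"az":0},
  {"grip":3,"tx":0,"ty":0,"tz":1.2,"ax":0,"ay":0,"az":0},
])

```text
time: 14.8
tool_pos: [477.4, 297.1, 17.3]
tcp_rot: [-179.7, 0.2, 88.3]
ft_force: [-1.5, -0.6, -1.8]
finger_gap: 32.3
```

>>> step_arm([
  {"grip":3,"tx":0,"ty":0,"tz":0.8,"ax":0,"ay":0,"az":0},
  {"grip":3,"tx":0,"ty":0,"tz":0,"ax":0,"ay":0,"az":0},
])

```text
time: 14.97
tool_pos: [479.2, 297.8, 12.2]
tcp_rot: [-179.8, 0.1, 88.3]
ft_force: [-0.1, -0.5, -0.9]
finger_gap: 32.4
```

```bash
python3 -c "
from h import *
go(482,302,7,88.3)
"
```

```text
t 14.97 pos [479.2 297.8  12.2] rot [-1.7982e+02  9.0000e-02  8.8310e+01] F [-0.1 -0.5 -0.9] gap 32.4
shift cm [0.43 0.26 0.52] turn [-0.18  0.09  0.01] norm 0.73
```

Lower in small steps while watching the force.

>>> step_arm([
  {"grip":3,"tx":0,"ty":0,"tz":0.2,"ax":0,"ay":0,"az":0},
  {"grip":3,"tx":0,"ty":0,"tz":0,"ax":0,"ay":0,"az":0},
  {"grip":3,"tx":0,"ty":0,"tz":0,"ax":0,"ay":0,"az":0},
])

```text
time: 15.22
tool_pos: [481.9, 299.1, 14.0]
tcp_rot: [179.9, -0.1, 88.3]
ft_force: [0.0, -0.6, -2.0]
finger_gap: 32.1
```

>>> step_arm([
  {"grip":3,"tx":0,"ty":0,"tz":0.2,"ax":0,"ay":0,"az":0},
  {"grip":3,"tx":0,"ty":0,"tz":0,"ax":0,"ay":0,"az":0},
  {"grip":3,"tx":0,"ty":0,"tz":0,"ax":0,"ay":0,"az":0},
])

```text
time: 15.47
tool_pos: [480.9, 298.7, 10.7]
tcp_rot: [180.0, -0.0, 88.3]
ft_force: [-0.0, -0.5, -1.2]
finger_gap: 32.3
```

>>> step_arm([
  {"grip":3,"tx":0,"ty":0,"tz":0.2,"ax":0,"ay":0,"az":0},
  {"grip":3,"tx":0,"ty":0,"tz":0,"ax":0,"ay":0,"az":0},
  {"grip":3,"tx":0,"ty":0,"tz":0,"ax":0,"ay":0,"az":0},
])

```text
time: 15.72
tool_pos: [480.5, 298.5, 8.1]
tcp_rot: [-180.0, 0.0, 88.3]
ft_force: [0.0, 0.7, -2.0]
finger_gap: 32.2
```

>>> step_arm([
  {"grip":3,"tx":0,"ty":0,"tz":0.15,"ax":0,"ay":0,"az":0},
  {"grip":3,"tx":0,"ty":0,"tz":0,"ax":0,"ay":0,"az":0},
  {"grip":3,"tx":0,"ty":0,"tz":0,"ax":0,"ay":0,"az":0},
])

```text
time: 15.97
tool_pos: [480.7, 298.6, 6.8]
tcp_rot: [-180.0, 0.0, 88.3]
ft_force: [-0.2, 0.4, -1.5]
finger_gap: 32.1
```

>>> step_arm([
  {"grip":3,"tx":0,"ty":0,"tz":0.1,"ax":0,"ay":0,"az":0},
  {"grip":3,"tx":0,"ty":0,"tz":0,"ax":0,"ay":0,"az":0},
  {"grip":3,"tx":0,"ty":0,"tz":0,"ax":0,"ay":0,"az":0},
])

```text
time: 16.22
tool_pos: [480.7, 298.6, 6.7]
tcp_rot: [-180.0, 0.0, 88.3]
ft_force: [-4.4, -2.7, 8.3]
finger_gap: 32.1
```

```bash
python3 -c "
from h import *
for i in range(3):
  go(480,298,7,88.3)
cv2.imwrite('pics/p2.png',snapshot('scene')[:,:,::-1])
cv2.imwrite('pics/p3.png',snapshot('top')[:,:,::-1])
crop('pics/p3.png',150,170,300,270,5,'pics/p5.png')
go(480,298,7,88.3)
"
```

```text
t 16.22 pos [480.7 298.6   6.7] rot [-1.7999e+02  1.0000e-02  8.8320e+01] F [-4.4 -2.7  8.3] gap 32.1
shift cm [-0.06 -0.07 -0.03] turn [-0.01  0.01  0.02] norm 0.1
t 16.22 pos [480.7 298.6   6.7] rot [-1.7999e+02  1.0000e-02  8.8320e+01] F [-4.4 -2.7  8.3] gap 32.1
shift cm [-0.06 -0.07 -0.03] turn [-0.01  0.01  0.02] norm 0.1
t 16.22 pos [480.7 298.6   6.7] rot [-1.7999e+02  1.0000e-02  8.8320e+01] F [-4.4 -2.7  8.3] gap 32.1
shift cm [-0.06 -0.07 -0.03] turn [-0.01  0.01  0.02] norm 0.1
t 16.32 pos [480.7 298.6   6.7] rot [-1.7999e+02  1.0000e-02  8.8330e+01] F [-3.2 -2.9  8.6] gap 32.2
shift cm [-0.07 -0.07 -0.03] turn [-0.01  0.01  0.03] norm 0.1
```

View pics/p5.png

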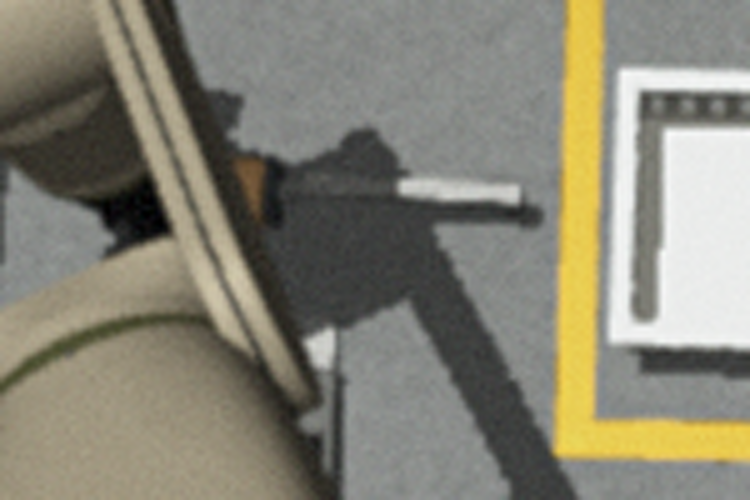

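Contact has been made (8 N) and the hook rests on the bench clear of the basket. I open, rise, and back away.

>>> step_arm([
  {"grip":6,"tx":0,"ty":0,"tz":0,"ax":0,"ay":0,"az":0},
  {"grip":7.5,"tx":0,"ty":0,"tz":0,"ax":0,"ay":0,"az":0},
  {"grip":7.5,"tx":0,"ty":0,"tz":0,"ax":0,"ay":0,"az":0},
  {"grip":7.5,"tx":0,"ty":0,"tz":0,"ax":0,"ay":0,"az":0},
  {"grip":7.5,"tx":0,"ty":0,"tz":-1,"ax":0,"ay":0,"az":0},
  {"grip":7.5,"tx":0,"ty":0,"tz":-3,"ax":0,"ay":0,"az":0},
  {"grip":7.5,"tx":0,"ty":0,"tz":-3.5,"ax":0,"ay":0,"az":0},
  {"grip":7.5,"tx":0,"ty":0,"tz":-3.5,"ax":0,"ay":0,"az":0},
])

```text
time: 16.98
tool_pos: [479.8, 298.2, 116.9]
tcp_rot: [-179.9, 0.1, 88.3]
ft_force: [0.8, 0.8, 0.5]
finger_gap: 75.2
```

>>> step_arm([
  {"grip":7.5,"tx":0,"ty":0,"tz":-3.5,"ax":0,"ay":0,"az":0},
  {"grip":7.5,"tx":0,"ty":0,"tz":-3.5,"ax":0,"ay":0,"az":0},
  {"grip":7.5,"tx":1.5,"ty":-2,"tz":-3,"ax":0,"ay":0,"az":0},
  {"grip":7.5,"tx":1.5,"ty":-3,"tz":-1,"ax":0,"ay":0,"az":0},
  {"grip":7.5,"tx":2,"ty":-3,"tz":0,"ax":0,"ay":0,"az":0},
  {"grip":7.5,"tx":2,"ty":-3,"tz":0,"ax":0,"ay":0,"az":0},
  {"grip":7.5,"tx":2,"ty":-3,"tz":0,"ax":0,"ay":0,"az":0},
  {"grip":7.5,"tx":2,"ty":-3,"tz":0,"ax":0,"ay":0,"az":0},
])

```text
time: 17.65
tool_pos: [312.5, 414.2, 226.9]
tcp_rot: [180.0, -0.1, 88.3]
ft_force: [0.9, 0.5, -0.1]
finger_gap: 75.0
```

>>> step_arm([
  {"grip":7.5,"tx":2,"ty":-3,"tz":0,"ax":0,"ay":0,"az":0},
  {"grip":7.5,"tx":2,"ty":-2,"tz":0,"ax":0,"ay":0,"az":0},
  {"grip":7.5,"tx":0,"ty":0,"tz":0,"ax":0,"ay":0,"az":0},
])

```text
time: 17.9
tool_pos: [261.3, 457.8, 226.8]
tcp_rot: [-179.9, -0.1, 88.6]
ft_force: [0.0, -0.0, -0.0]
finger_gap: 75.1
```

```bash
python3 -c "
from h import *
go(480,298,7,88.3)
cv2.imwrite('pics/q2.png',snapshot('scene')[:,:,::-1])
cv2.imwrite('pics/q3.png',snapshot('top')[:,:,::-1])
crop('pics/q3.png',130,90,330,240,4,'pics/q4.png')
"
```

```text
t 17.9 pos [261.3 457.8 226.8] rot [-1.7994e+02 -1.2000e-01  8.8560e+01] F [ 0. -0. -0.] gap 75.1
shift cm [-15.47  22.29  21.92] turn [-0.06 -0.12  0.26] norm 34.88
```

View pics/q2.png

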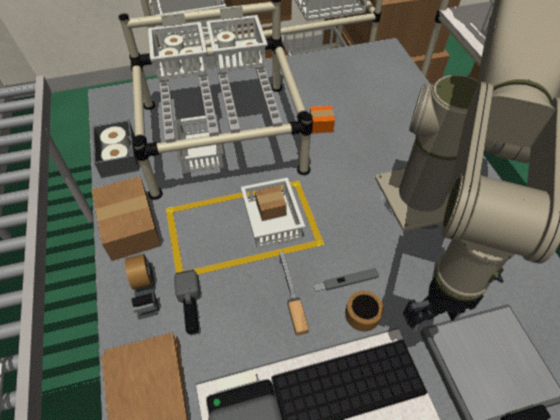

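View pics/q3.png

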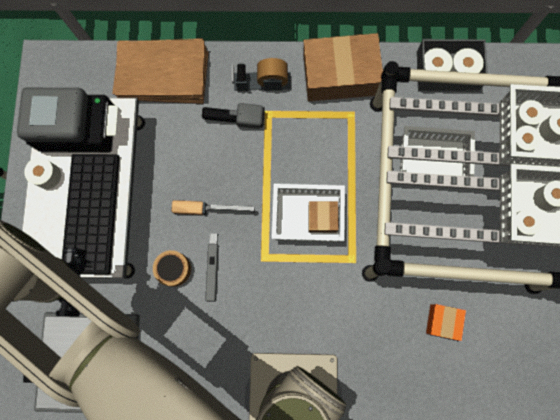

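```bash
python3 -c "
from h import *
a=cv2.imread('pics/a_top.png').astype(int);b=cv2.imread('pics/q3.png').astype(int)
print('other basket',np.abs(a-b)[120:183,395:480].mean(),'knife',np.abs(a-b)[230:302,203:220].mean(),'scanner',np.abs(a-b)[100:130,200:260].mean(),'cup',np.abs(a-b)[250:287,150:190].mean())
m=((b.min(2)>195)).astype(np.uint8);m[:180]=0;m[245:]=0;m[:,:268]=0;m[:,352:]=0
ys,xs=np.nonzero(m);r=cv2.minAreaRect(np.c_[xs,ys].astype(np.float32));print(r);P=cv2.boxPoints(r);print([pt('top',*p,70) for p in P])
"
```

```text
other basket 3.400248988484283 knife 3.650054466230937 scanner 3.8125925925925928 cup 6.572072072072072
((307.90130615234375, 211.5413360595703), (71.37444305419922, 54.943538665771484), 1.2453643083572388)
[array([394.7,  61.4,  70. ]), array([537.3,  61.6,  70. ]), array([ 535.7, -121.6,   70. ]), array([ 393.6, -118.1,   70. ])]
```

```bash
python3 -c "
from bench import *
print(hand_in())"
```

```text
the job is handed in; nothing more can be done
None
```

I drew the hook out by its bar, laid it on the bench, took it again by the wooden handle and hooked the claw over the order basket's rim. I then dragged the basket out with the carton still inside and set the hook down clear of it. The job was handed in at about 18 s of the 72 s limit; no verdict was reported.

**Basket:** Its lip spans y −120 to 61 and x 394 to 537, inside the inner tape edges (y −137 to 72, lower x edge about 363; the upper edge is far off). It is turned less than 1°. The fingers never touched it.

**Carton:** It still lies in the basket, in the half away from the opening.

**Hook:** It lies on free bench in front of the riser, about 40 mm from the basket.

**Everything else:** The other basket, knife and scanner show only noise-level change between the first and last top images. The cup area differs a little more, which I put down to the arm's shadow but did not check separately. I judged the parcel tape roll and orange box only by eye.

**Forces:** The readings I took peaked at about 4 N during the drag and about 10 N when the hook touched the bench.

The first move call was refused as invalid because I left fields out of its rows; it moved nothing. The position readings varied by 2 to 3 mm, so I used bench contact to decide when to release the hook.

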